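# Pack the nail chest and hold its lid at balance for the stay

## Task

Finish packing the half-filled bay of the blue nail chest: lay the loose separator board flat on the green carton in that bay, then set the loose yellow carton flat on the board, lengthwise like its neighbour; set both down, do not drop them. Then grip the leaned-back lid by its lift bar, swing it up and forward to its balance point, where it would fall neither way, and finish while still gripping it there, quite still, so that a workmate can pin the lid stay (the lid must never fall shut). Leave the cartons already packed, the hammer, the filter can and the glue bottle where they are.

Things in the scene. Friction and masses are not known exactly. Their poses are not given: they have to be found in the camera images.
- chest: Blue plywood chest fixed on the bench, 192 (x) by 190 (y) mm, 80 high, open top. Origin: centre of underside; x from front (robot side) to hinged back. Walls 12, floor 9 mm. A 10 mm divider makes two bays, each 168 (x) by 78 (y), centred at y = +44 and -44 mm. Either one is already full (its top carton 27 mm above the rim). A steel lid stay stands outside the +y wall near the back, to 166 mm high.
- lid (a joint): Lid angle, rad: 0 shut, growing as it opens up and back; starts resting on its stop at about 1.85. Blue panel on a plywood frame, 190 wide, 192 deep, 39 mm thick overall (frame 30 inside, panel 9 outside), about 0.45 kg, hinges almost frictionless. Centre of mass 109 mm from the hinge along the lid, 25 mm outwards: it balances at 1.343, leaning 13 degrees forward of upright; it falls shut below that, back above.
- lid_hinge (a point): Middle of the lid's hinge line, at the top of the chest's back face: chest x = +96 mm, y = 0, 80 mm above the bench. Its axes are the lid's: the chest's when the lid is shut (x from lift bar to hinge, y along the hinge, z to the lid's outside), turning with the lid about y.
- lift_bar (a point): Centre of the brown wooden lift bar on the lid's free edge: 110 mm long (lid's y), 22 thick (lid's z: pinch it this way), standing 32 mm out from the edge, 16 mm either side of this point. At x = -208, z = +20 mm from lid_hinge in the lid's axes, which are also its own. At the start it is the top of the leaning lid, about 0.27 m above the bench, clear on both sides.
- stay_stud (a point): Tip of the steel stud on the lid's +y side, x = -75, z = +15 mm from lid_hinge in the lid's axes. At balance it stands behind the black slot in the lid stay's end (chest x = +94 mm, 156 mm above the bench).
- lower_carton: White and green nail carton alone in the bay that is to be filled, 148 (x) by 56 (y) by 45 mm, 0.45 kg. Origin: centre of its underside, on the chest's floor; its top is 54 mm above the bench. Its length lies along the chest's x.
- separator: Separator board, dark brown wood, 156 (x) by 66 (y) by 8 mm, 60 g, lying flat and loose on the bench. Origin: centre of its underside. Two finger holes, each 36 (x) by 34 (y) mm right through, leave a web 30 mm (x) by 34 mm (y) in its middle: put one finger in each hole and pinch the web along x. When placed its underside is 54 mm above the bench.
- top_carton: White and yellow nail carton, loose on the bench, 148 (x) by 56 (y) by 45 mm, about 0.45 kg. Origin: centre of its underside. Pinch it across its 56 mm width. When placed its underside is 62 mm and its top 107 mm above the bench, so its upper 27 mm stand above the chest's rim.
- packed_lower: White and green carton at the bottom of the full bay, same size as lower_carton; hidden under the next two. Leave it.
- packed_board: Separator board in the full bay, same as the loose one. Leave it.
- packed_upper: White and green carton on top in the full bay, same size; its top 107 mm above the bench. Leave it.
- hammer: Bystander: claw hammer 300 mm long lying behind on the bench. Origin: middle of its underside.
- filter_can: Bystander: open perforated steel can, 88 mm diameter, 75 mm high. Origin: centre of its underside.
- glue: Bystander: white glue bottle, 52 mm diameter, 110 mm high. Origin: centre of its underside.
Mind the look-alikes: they are no part of the job. Leave any red look-alike of the separator alone. Leave any orange look-alike of the top_carton alone.

How it is judged:
By the outcome, as a careful person would: the job done as asked, in the order asked, and still so for the second after the job is handed in, while the arm keeps its last pose, push and grip.
It also fails if it takes over 72 s, if anything falls off the work surface, if the arm or the gripper's body presses on something with over 40 N, if the wrist force passes 120 N, or if a joint passes its speed limit or range.

## Robot

A 7-joint arm with a two-finger parallel gripper is mounted at the origin on the work surface. World frame = base frame: x ahead of the robot, y to its left, z up, the work surface at z = 0. Lengths are in mm, angles in rad, forces in N, time in s.
With the tool pointing down it reaches from about 400 to 900 mm from the base axis. Payload 5.6 kg.
Tool frame: the origin (TCP) lies at the very end of the fingers, on their centre line; the grasp point (between the pads) lies 19 mm behind it; z points along the fingers, y is the line along which they close (so a half turn about z gives the same grasp; the last joint's range is limited). The gripper opens to 92 mm and grips with 3 to 60 N. Pads are 20 mm wide; open, the fingers measure 128 mm over their backs; the gripper's body (75 mm by 189 mm) begins 69 mm behind the grasp point.
Start: joints at [-1.38, 0.468, -0.012, 1.603, 0.006, 1.071, -0.056], TCP at [150.631, 632.313, 214.592] pointing down, gripper open.
Joint ranges: [-2.53, 2.53], [-0.31, 2.02], [-1.57, 1.55], [0.28, 2.44], [-1.29, 4.43], [0.15, 1.84], [-2.92, 2.92]. Speed limits (rad/s): [2.57, 2.57, 3.14, 3.14, 3.14, 3.14, 3.14].

## Interface

Orientations are given as a unit quaternion [w, x, y, z].
In Python, from station import ctrl gives the robot as it stands. The module is installed in compiled form; this text tells all that it offers.
- The arm moves only by the tool carry_out, never from a script. Its argument "commands" is a list of rows, each a list of 3 entries, a list of its own where there are three numbers: the shift along the tool's x, y, z in m, then the turn, a rotation vector about the tool's x, y, z in rad, then the finger opening in m, from 0 to 0.0919. A call has 1 to 12 rows; each row shifts and turns the commanded pose from where the row before left it, along the tool's axes as they then stand; what a row does not reach is not made up. A row lasts 1/12 s, in which the tool goes at most 41.7 mm and 7.16 degrees, less where a joint would pass 70% of its speed; a pose out of reach is approached as far as the arm can. A call is refused whole if a number of a shift passes 0.0417 or a number of a turn 0.125, either way. A call with a gripper value outside its range is refused whole. The fingers move at their own pace and stop on an object; "newtons" is the grip in N (left out, the last holds). Time passes only in rows, so rows that do not move let the fingers close. It gives the time, the measured TCP pose, the force, the opening and the grip force at its end, in the units of the state.
- ctrl.state(): the state, without advancing time (a new reading comes with each control period).
- ctrl.camera(name): name is "scene" or "top" or "wrist"; returns the picture (420x560x3 uint8, red, green, blue); there is no depth.
- ctrl.camera_params(name): a dict with "fx", "fy", "cx", "cy" (pixels), "dist_coeffs" ([k1, k2, p1, p2, k3] as OpenCV has them; the pictures are not rectified), "camera_from_world" (4x4, takes a point from world to camera coordinates). Camera axes: x right, y up, looking along -z (the intrinsics and any distortion apply to the point x, -y, -z); pixel columns grow to the right and rows downward; lengths in mm; the calibration is good to about 2 mm. A picture is of the moment at which its call begins: read the wrist's pose just before it. camera_params takes no time and is no camera call; for the wrist camera it gives the pose at the moment of the call.
- ctrl.hand_in(): hands the job in; it is judged then, once.
The state is a dict: "time_s": time; "joint_positions": joint angles; "qd": joint speeds; "tau": joint torques, N m; "ee_pos": TCP position; "ee_rot": TCP orientation; "contact_force": force on the tool from outside, world axes, zero at the start; "moment": the same for the moment, N m; "gripper_width": finger opening in mm; "finger_force": force on a finger pad.
Only numpy, scipy, OpenCV 4.12 (cv2) and the standard library are available. Lean on these libraries where they do the work, as an engineer would, in place of code of your own. Each camera call takes 0.05 s, during which the arm holds its last target. There are 200 camera calls.

## Working session

There is one attempt and no reset: what is moved stays moved. The work goes in short steps, Python scripts to look and compute and a tool call to move; the robot and the scene stay as the last step left them, time stands still between calls to the robot, and variables do not carry over. Pictures are saved under pics/ and viewed, at most 10 in all, crops included, and the job is handed in when it is done.

Besides the shell and the picture viewer there is one more tool, called after ">>>" in YAML: its name, and indented under it one key for each argument. carry_out: Moves the arm, as the interface text tells. Its arguments: {"type":"object","properties":{"commands":{"type":"array","items":{"type":"array"}},"newtons":{"type":"number"}},"required":["commands"]}

```bash
mkdir -p pics
cat > h.py <<'E'
import numpy as np, cv2
from station import ctrl
from scipy.spatial.transform import Rotation as R
def cam(n):
    p=ctrl.camera_params(n); im=ctrl.camera(n); return im,p
def ray(p,u,v):
    K=np.array([[p['fx'],0,p['cx']],[0,p['fy'],p['cy']],[0,0,1.]])
    q=cv2.undistortPoints(np.array([[[u,v]]],float),K,np.array(p['dist_coeffs'],float))[0,0]
    T=np.array(p['camera_from_world']); d=T[:3,:3].T@np.array([q[0],-q[1],-1]); o=-T[:3,:3].T@T[:3,3]
    return o,d/np.linalg.norm(d)
def onz(p,u,v,z):
    o,d=ray(p,u,v); return o+d*(z-o[2])/d[2]
def proj(p,X):
    T=np.array(p['camera_from_world']); c=T[:3,:3]@np.array(X)+T[:3,3]
    K=np.array([[p['fx'],0,p['cx']],[0,p['fy'],p['cy']],[0,0,1.]])
    return cv2.projectPoints(np.array([[c[0],-c[1],-c[2]]]),np.zeros(3),np.zeros(3),K,np.array(p['dist_coeffs'],float))[0].ravel()
def save(n,im): cv2.imwrite('pics/'+n+'.png',im[:,:,::-1])
E
python3 - <<'E'
from h import *
np.set_printoptions(precision=3,suppress=True)
for n in ('scene','top'):
    im,p=cam(n); save(n+'0',im); print(n,p['fx'],p['dist_coeffs'],-np.array(p['camera_from_world'])[:3,:3].T@np.array(p['camera_from_world'])[:3,3])
print(ctrl.state())
E
```

```text
scene 468.5056570825848 [-0.166  0.     0.     0.     0.   ] [1018.155  269.728 1128.619]
top 489.8663500607109 [-0.048  0.     0.     0.     0.   ] [ 318.049   29.01  1456.958]
{'time_s': 0.1, 'joint_positions': array([-1.38 ,  0.468, -0.012,  1.604,  0.006,  1.071, -0.056]), 'qd': array([ 0.001, -0.003, -0.001, -0.003, -0.002, -0.   , -0.001]), 'tau': array([  0.001, -52.165,  -0.012, -24.437,  -0.057,   0.014,   0.   ]), 'ee_pos': array([150.537, 631.791, 213.741]), 'ee_rot': array([-0.   ,  0.117,  0.993, -0.001]), 'contact_force': array([ 0.188,  0.419, -0.917]), 'moment': array([-0.052, -0.027, -0.015]), 'finger_force': 0.0, 'gripper_width': 91.84455255164559}
```

View pics/scene0.png

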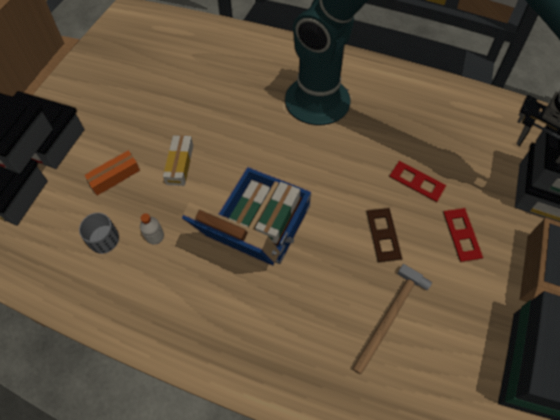

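View pics/top0.png

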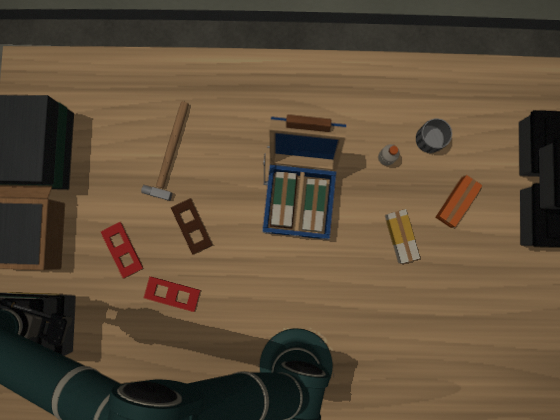

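Scene view: brown board at (384,235), reds at (418,181) and (462,234); yellow carton (178,158), orange (112,172); chest (265,215).
Top view: separator candidates are the brown board (192,226), the red ones (122,250) and (172,293). Carton candidates are yellow (403,237) and orange (460,201). I choose brown and yellow. The chest is at (300,203), and its right bay (-y) looks lower. I'll check in a close crop.

Run:
```python
from h import *
np.set_printoptions(precision=1,suppress=True)
im,p=cam('top')
c=im[105:275,165:430]; save('crop0',cv2.resize(c,(795,510),interpolation=cv2.INTER_CUBIC))
hsv=cv2.cvtColor(im,cv2.COLOR_RGB2HSV)
def rect(m,z,name):
    cs,_=cv2.findContours(m.astype(np.uint8),cv2.RETR_EXTERNAL,cv2.CHAIN_APPROX_NONE)
    k=max(cs,key=cv2.contourArea); P=np.array([onz(p,*q[0],z)[:2] for q in k]).astype(np.float32)
    r=cv2.minAreaRect(P); b=cv2.boxPoints(r); e=b[1]-b[0]; f=b[2]-b[1]; l=e if np.hypot(*e)>np.hypot(*f) else f
    print(name,r,'long dir deg',np.degrees(np.arctan2(l[1],l[0]))%180)
def win(m,x0,x1,y0,y1):
    w=np.zeros(m.shape,bool); w[y0:y1,x0:x1]=m[y0:y1,x0:x1]; return w
rect(win(hsv[...,2]<95,165,215,192,260),8,'sep')
y=(hsv[...,0]>15)&(hsv[...,0]<32)&(hsv[...,1]>150); w=(hsv[...,1]<60)&(hsv[...,2]>120)
rect(win(y|w,380,425,200,270),45,'carton')
b=(hsv[...,0]>100)&(hsv[...,0]<125)&(hsv[...,1]>120)
rect(win(b,255,345,168,245),80,'chest');
```

```text
sep ((397.75482177734375, 319.4421081542969), (158.1824493408203, 69.67892456054688), 27.22442054748535) long dir deg 27.224415
carton ((376.72833251953125, -280.7719421386719), (146.3803253173828, 31.110843658447266), 16.486108779907227) long dir deg 16.486105
chest ((470.58624267578125, 3.389312744140625), (186.91770935058594, 192.6937713623047), 85.20122528076172) long dir deg 175.20123
```

View pics/crop0.png

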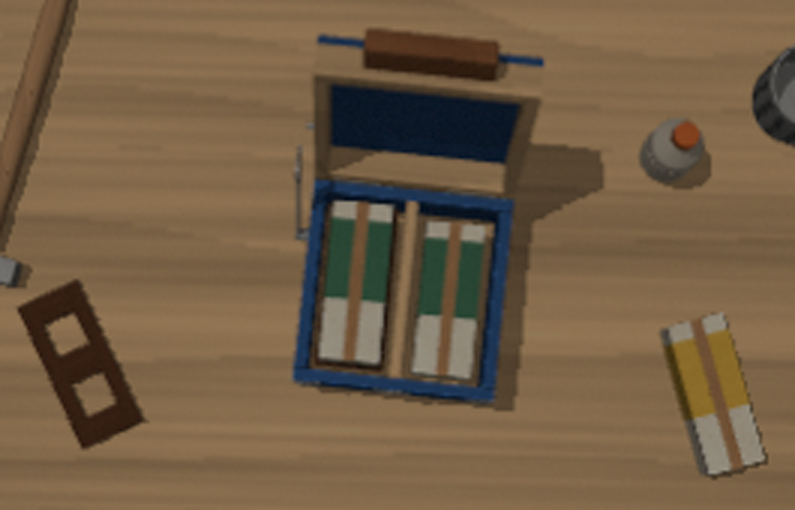

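The crop confirms my choice: brown board at crop (82,365), yellow carton at (715,395), neither a red nor an orange look-alike. The left bay's carton (350,282) is larger and overlaps the divider, so it is the higher one; the right (-y) bay (450,300) is the one to fill. Now I'll plan the move to above the board.

```bash
cat >> h.py <<'E'
def pose():
    s=ctrl.state(); q=s['ee_rot']; return np.array(s['ee_pos']),R.from_quat([q[1],q[2],q[3],q[0]]),s
def down(yaw): # tool y at world yaw deg, z down
    a=np.radians(yaw); y=np.array([np.cos(a),np.sin(a),0]); z=np.array([0,0,-1.]); return R.from_matrix(np.c_[np.cross(y,z),y,z])
def plan(P,Rt,start=None,vmax=40,wmax=7,nmin=1):
    p0,R0=start if start else pose()[:2]
    w=(R0.inv()*Rt).as_rotvec(); D=R0.inv().apply(np.array(P)-p0)
    n=max(nmin,int(np.ceil(max(np.linalg.norm(D)/vmax,np.degrees(np.linalg.norm(w))/wmax))))
    while 1:
        S=sum(R.from_rotvec(w/n*k).as_matrix() for k in range(n)); d=np.linalg.solve(S,D)
        if np.linalg.norm(d)<=vmax+1: break
        n+=1
    print(n,'rows: shift m',np.round(d/1000,4).tolist(),'turn',np.round(w/n,4).tolist())
    return np.array(P),Rt
E
python3 - <<'E'
from h import *
plan([398,319,170],down(27.2))
E
```

```text
11 rows: shift m [-0.036, -0.0102, 0.004] turn [-0.0001, 0.0001, 0.0784]
```

>>> carry_out:
  commands:
    - [[-0.036, -0.0102, 0.004], [0, 0, 0.0784], 0.048]
    - [[-0.036, -0.0102, 0.004], [0, 0, 0.0784], 0.048]
    - [[-0.036, -0.0102, 0.004], [0, 0, 0.0784], 0.048]
    - [[-0.036, -0.0102, 0.004], [0, 0, 0.0784], 0.048]
    - [[-0.036, -0.0102, 0.004], [0, 0, 0.0784], 0.048]
    - [[-0.036, -0.0102, 0.004], [0, 0, 0.0784], 0.048]
    - [[-0.036, -0.0102, 0.004], [0, 0, 0.0784], 0.048]
    - [[-0.036, -0.0102, 0.004], [0, 0, 0.0784], 0.048]
    - [[-0.036, -0.0102, 0.004], [0, 0, 0.0784], 0.048]
    - [[-0.036, -0.0102, 0.004], [0, 0, 0.0784], 0.048]
    - [[-0.036, -0.0102, 0.004], [0, 0, 0.0784], 0.048]
    - [[0, 0, 0], [0, 0, 0], 0.048]
  newtons: 20

```text
time_s: 1.15
ee_pos: [400.2, 311.1, 169.8]
ee_rot: [0.001, 0.527, 0.85, -0.002]
contact_force: [-0.1, 0.2, -0.1]
gripper_width: 48.1
finger_force: 0.0
```

Run:
```python
from h import *
np.set_printoptions(precision=2,suppress=True)
P,Rt,s=pose(); print(P,Rt.as_matrix(),s['joint_positions'],s['contact_force'])
im,p=cam('wrist'); save('w1',im)
hsv=cv2.cvtColor(im,cv2.COLOR_RGB2HSV)
u,v=proj(p,[398,319,8]); print('expected px',u,v)
print('cam pos',ray(p,280,210))
```

```text
[400.23 311.11 169.81] [[-0.45  0.9  -0.  ]
 [ 0.9   0.45 -0.  ]
 [-0.   -0.   -1.  ]] [-0.97  0.29  0.28  2.   -0.1   0.87 -0.17] [-0.06  0.21 -0.12]
expected px 279.15930808602167 193.54106218256325
cam pos (array([366.67, 377.92, 340.69]), array([ 0.12, -0.22, -0.97]))
```

View pics/w1.png

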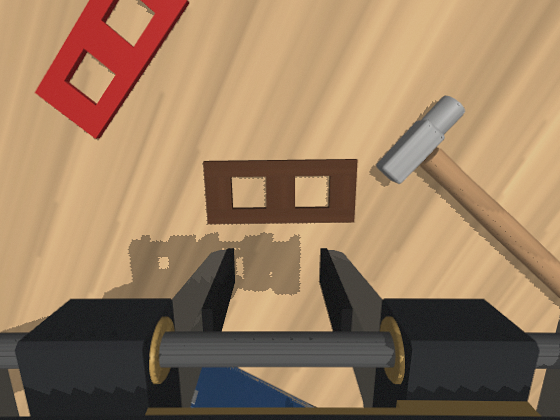

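The wrist view shows the brown board from (204,160) to (357,222), with its two holes at (249,192) and (312,192). A red board is at upper left and the hammer at right. I'll measure it here.

```bash
cat >> h.py <<'E'
def rectz(p,m,z,x0,x1,y0,y1,name):
    w=np.zeros(m.shape,np.uint8); w[y0:y1,x0:x1]=m[y0:y1,x0:x1]
    cs,_=cv2.findContours(w,cv2.RETR_EXTERNAL,cv2.CHAIN_APPROX_NONE)
    k=max(cs,key=cv2.contourArea); P=np.array([onz(p,*q[0],z)[:2] for q in k]).astype(np.float32)
    r=cv2.minAreaRect(P); b=cv2.boxPoints(r); e=b[1]-b[0]; f=b[2]-b[1]; l=e if np.hypot(*e)>np.hypot(*f) else f
    a=np.degrees(np.arctan2(l[1],l[0]))%180
    print(name,np.round(r[0],1),np.round(r[1],1),'long deg',round(float(a),2),'box px',cv2.boundingRect(k)); return np.array(r[0]),a
E
python3 - <<'E'
from h import *
im,p=cam('wrist'); hsv=cv2.cvtColor(im,cv2.COLOR_RGB2HSV)
c,a=rectz(p,hsv[...,2]<110,8,195,368,150,230,'sep')
g=cv2.morphologyEx
w=np.zeros(hsv.shape[:2],np.uint8); w[165:218,212:350]=(hsv[165:218,212:350,2]>=110)
cs,_=cv2.findContours(w,cv2.RETR_EXTERNAL,cv2.CHAIN_APPROX_NONE)
for k in cs:
    if cv2.contourArea(k)>200: x,y,ww,hh=cv2.boundingRect(k); print(x,y,ww,hh,onz(p,x+ww/2-.5,y+hh/2-.5,4))
st=plan([*c,60],down(a)); 
print('from there:'); plan([*c,4],st[1],st)
E
```

```text
sep [398.  320.9] [156.   66.6] long deg 27.19 box px (203, 164, 153, 64)
231 181 34 30 [368.56072409 305.72083101   4.        ]
293 180 35 31 [427.25924711 335.88130229   4.        ]
3 rows: shift m [0.001, 0.0003, 0.0369] turn [-0.0001, -0.0, -0.0009]
from there:
2 rows: shift m [0.0, 0.0, 0.028] turn [0.0, 0.0, 0.0]
```

>>> carry_out:
  commands:
    - [[0.001, 0.0003, 0.0369], [0, 0, 0], 0.048]
    - [[0.001, 0.0003, 0.0369], [0, 0, 0], 0.048]
    - [[0.001, 0.0003, 0.0369], [0, 0, -0.002], 0.048]
    - [[0, 0, 0], [0, 0, 0], 0.048]
    - [[0, 0, 0], [0, 0, 0], 0.048]

```text
time_s: 1.67
ee_pos: [396.0, 322.7, 58.6]
ee_rot: [-0.001, 0.519, 0.855, -0.002]
contact_force: [-0.2, 0.4, 0.6]
gripper_width: 48.1
finger_force: 0.0
```

Run:
```python
from h import *
print(pose()[0]); plan([398,320.9,4],down(27.2))
```

```text
[395.98909251 322.65636951  58.63990777]
2 rows: shift m [-0.0012, 0.0006, 0.0273] turn [-0.002, 0.0005, 0.0021]
```

>>> carry_out:
  commands:
    - [[-0.0012, 0.0006, 0.0273], [0, 0, 0], 0.048]
    - [[-0.0012, 0.0006, 0.015], [0, 0, 0], 0.048]
    - [[0, 0, 0.0125], [0, 0, 0], 0.048]
    - [[0, 0, 0], [0, 0, 0], 0.048]
    - [[0, 0, 0], [0, 0, 0], 0.02]
    - [[0, 0, 0], [0, 0, 0], 0.02]
    - [[0, 0, 0], [0, 0, 0], 0.02]
    - [[0, 0, 0], [0, 0, 0], 0.02]
    - [[0, 0, 0], [0, 0, 0], 0.02]
  newtons: 25

```text
time_s: 2.42
ee_pos: [400.5, 321.9, 6.8]
ee_rot: [0.0, 0.52, 0.854, 0.001]
contact_force: [-1.4, 0.0, 7.4]
gripper_width: 28.8
finger_force: 25.0
```

>>> carry_out:
  commands:
    - [[0, 0, 0], [0, 0, 0], 0.02]
    - [[0, 0, 0], [0, 0, 0], 0.02]

```text
time_s: 2.58
ee_pos: [400.5, 321.9, 6.8]
ee_rot: [0.0, 0.52, 0.854, 0.001]
contact_force: [-1.6, -0.7, 8.7]
gripper_width: 28.8
finger_force: 25.0
```

Run:
```python
from h import *
P,Rt,s=pose(); print(P,s['contact_force'],s['moment'])
im,p=cam('wrist'); save('w2',im[150:420,100:460])
```

```text
[400.52044324 321.91161149   6.78643158] [-1.61517787 -0.69000047  8.71893414] [-0.0463143   0.30023152  0.03430563]
```

View pics/w2.png

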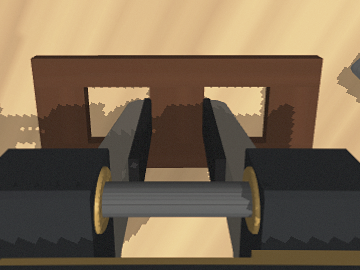

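The fingers are inside both holes, with the web at crop (178,120) pinched between them. I'll test the grip with a small lift.

>>> carry_out:
  commands:
    - [[0, 0, -0.01], [0, 0, 0], 0.02]
    - [[0, 0, -0.02], [0, 0, 0], 0.02]
    - [[0, 0, 0], [0, 0, 0], 0.02]
    - [[0, 0, 0], [0, 0, 0], 0.02]

```text
time_s: 2.97
ee_pos: [400.4, 321.5, 36.5]
ee_rot: [0.0, 0.52, 0.854, 0.001]
contact_force: [0.2, -0.6, -1.0]
gripper_width: 28.5
finger_force: 25.0
```

Run:
```python
from h import *
P,Rt,s=pose(); print(P,s['contact_force'],s['gripper_width'])
im,p=cam('wrist'); hsv=cv2.cvtColor(im,cv2.COLOR_RGB2HSV)
for z in (8,35): rectz(p,(hsv[...,2]<110)&(hsv[...,0]<15)&(hsv[...,1]>90),z,100,460,130,330,'sep')
im,p=cam('scene'); save('s2',cv2.resize(im[170:290,330:500],None,fx=4,fy=4))
```

```text
[400.41366712 321.49199077  36.51487519] [ 0.19043116 -0.60739143 -0.99783957] 28.480934536728363
sep [405.6 310.3] [184.3  79.7] long deg 27.2 box px (131, 205, 291, 113)
sep [400.1 320.6] [159.3  69. ] long deg 27.2 box px (131, 205, 291, 113)
```

View pics/s2.png

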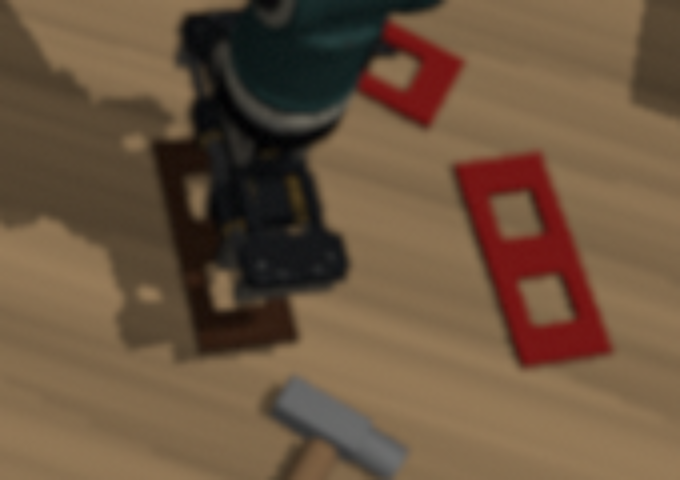

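The board is lifted and hanging level between the fingers at crop (225,240), with its shadow on the bench; the red boards and the hammer are untouched. Next I'll measure the chest from its rim lines in the top view.

Run:
```python
from h import *
np.set_printoptions(precision=2,suppress=True)
im,p=cam('top'); hsv=cv2.cvtColor(im,cv2.COLOR_RGB2HSV)
b=(hsv[...,0]>100)&(hsv[...,0]<128)&(hsv[...,1]>110)
def fit(px,z,name):
    P=np.array([onz(p,u,v,z)[:2] for u,v in px],np.float32)
    vx,vy,x0,y0=cv2.fitLine(P,cv2.DIST_HUBER,0,.01,.01).ravel(); d=np.array([vx,vy]); 
    print(name,'dir deg',np.degrees(np.arctan2(vy,vx)),'pt',x0,y0,len(px)); return np.array([x0,y0]),d
L=[];Rr=[];IL=[];IR=[]
for v in range(180,225):
    xs=np.where(b[v,250:350])[0]+250
    if len(xs)<5: continue
    L.append((xs[0]-.5,v)); Rr.append((xs[-1]+.5,v))
    m=[x for x in xs if x<285]; 
    r=xs[::-1]; k=0
    while k+1<len(r) and r[k]-r[k+1]==1:k+=1
    IR.append((r[k]-.5,v))
F=[]
for u in range(275,325):
    ys=np.where(b[215:245,u])[0]+215
    if len(ys)>1: F.append((u,ys[0]-.5))
fit(L,80,'left outer');fit(Rr,80,'right outer');fit(IR,80,'right inner');fit(F,80,'front inner')
print([f[1] for f in F][::6],ray(p,280,210)[0])
# green patches + white: cartons
for nm,x0,x1,z in (('full',266,300,107),('half',300,334,54)):
    g=(hsv[...,0]>65)&(hsv[...,0]<95)&(hsv[...,1]>70)
    w=np.zeros(g.shape,bool);w[165:240,x0:x1]=g[165:240,x0:x1]; v,u=np.nonzero(w); print(nm,len(u),onz(p,u.mean(),v.mean(),z))
    w=(hsv[...,1]<70)&(hsv[...,2]>100); rectz(p,cv2.morphologyEx(((g|w)).astype(np.uint8),cv2.MORPH_CLOSE,np.ones((7,7))),z,x0,x1,165,240,nm)
```

```text
left outer dir deg -4.3737097 pt 467.69666 97.180336 45
right outer dir deg -5.002718 pt 471.3653 -90.532555 45
right inner dir deg -4.6664553 pt 462.54263 -76.92109 45
front inner dir deg 84.87889 pt 386.19022 0.44656074 50
[np.float64(228.5), np.float64(229.5), np.float64(229.5), np.float64(230.5), np.float64(231.5), np.float64(231.5), np.float64(232.5), np.float64(233.5), np.float64(233.5)] [ 318.05   29.01 1456.96]
full 337 [494.7  46.  107. ]
full [475.3  47.9] [ 56.3 146.8] long deg 176.2 box px (271, 172, 25, 54)
half 312 [485.76 -42.28  54.  ]
half [466.4 -40.9] [ 58.  146.5] long deg 175.85 box px (302, 179, 25, 52)
```

Run:
```python
from h import *
P,Rt,s=pose(); print(P)
a=plan([400,300,190],down(22)); b=plan([467,-40.3,180],down(-4.7),a)
```

```text
[399.29091517 320.52009977  34.8016395 ]
4 rows: shift m [-0.0047, -0.0021, -0.0388] turn [-0.0002, 0.0, 0.0232]
9 rows: shift m [-0.0389, 0.0007, 0.0011] turn [0.0, 0.0, 0.0518]
```

>>> carry_out:
  commands:
    - [[-0.0047, -0.0021, -0.0388], [0, 0, 0.0232], 0.02]
    - [[-0.0047, -0.0021, -0.0388], [0, 0, 0.0232], 0.02]
    - [[-0.0047, -0.0021, -0.0388], [0, 0, 0.0232], 0.02]
    - [[-0.0047, -0.0021, -0.0388], [0, 0, 0.0232], 0.02]
    - [[-0.02, 0, 0], [0, 0, 0.03], 0.02]

```text
time_s: 3.53
ee_pos: [409.8, 286.0, 196.3]
ee_rot: [0.001, 0.571, 0.821, 0.006]
contact_force: [0.9, 1.5, -0.5]
gripper_width: 28.4
finger_force: 25.0
```

>>> carry_out:
  commands:
    - [[-0.0389, 0.0007, 0.0011], [0, 0, 0.05], 0.02]
    - [[-0.0389, 0.0007, 0.0011], [0, 0, 0.05], 0.02]
    - [[-0.0389, 0.0007, 0.0011], [0, 0, 0.05], 0.02]
    - [[-0.0389, 0.0007, 0.0011], [0, 0, 0.05], 0.02]
    - [[-0.0389, 0.0007, 0.0011], [0, 0, 0.05], 0.02]
    - [[-0.0389, 0.0007, 0.0011], [0, 0, 0.05], 0.02]
    - [[-0.0389, 0.0007, 0.0011], [0, 0, 0.05], 0.02]
    - [[-0.0389, 0.0007, 0.0011], [0, 0, 0.05], 0.02]
    - [[-0.0189, 0.0007, 0.0011], [0, 0, 0.03], 0.02]
    - [[0, 0, 0], [0, 0, 0], 0.02]
    - [[0, 0, 0], [0, 0, 0], 0.02]
    - [[0, 0, 0], [0, 0, 0], 0.02]

```text
time_s: 4.53
ee_pos: [467.5, -39.6, 179.7]
ee_rot: [-0.0, 0.733, 0.68, -0.0]
contact_force: [0.6, 0.5, -1.0]
gripper_width: 28.3
finger_force: 25.0
```

Run:
```python
from h import *
P,Rt,s=pose(); print(P,s['contact_force'],s['gripper_width'],s['joint_positions'])
im,p=cam('wrist'); save('w3',im)
hsv=cv2.cvtColor(im,cv2.COLOR_RGB2HSV)
rectz(p,(hsv[...,2]<110)&(hsv[...,0]<15)&(hsv[...,1]>90),P[2]+1.5,100,460,130,330,'sep')
a=plan([467,-40.3,95],down(-4.7)); plan([467,-40.3,64],down(-4.7),a)
```

```text
[467.49435037 -39.64289217 179.72846147] [ 0.598422    0.53710389 -1.04785466] 28.284769294644573 [-0.51375827  0.2207381   0.60327377  2.09612312 -0.16324751  0.87062935
  0.10905637]
sep [464.4 -52.9] [35.3 42.1] long deg 90.86 box px (247, 249, 61, 69)
3 rows: shift m [-0.0004, -0.0002, 0.0283] turn [-0.0003, -0.0, 0.0027]
1 rows: shift m [0.0, 0.0, 0.031] turn [0.0, 0.0, 0.0]
```

View pics/w3.png

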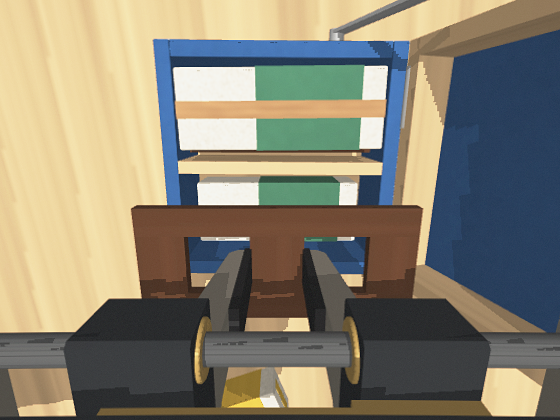

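The wrist view shows the board held level at (275,260). Below it is the low green carton at (277,205), with the full bay behind at (280,105). I'll verify the chest from rim corners (154,42) and (409,42).

Run:
```python
from h import *
im,p=cam('wrist'); hsv=cv2.cvtColor(im,cv2.COLOR_RGB2HSV)
yaw=np.radians(-4.8);c=np.array([470.8,3.5]);M=np.array([[np.cos(yaw),np.sin(yaw)],[-np.sin(yaw),np.cos(yaw)]])
def loc(u,v,z): return np.round(M@(onz(p,u,v,z)[:2]-c),1)
print('front+y outer (-96,95)',loc(154,42,80),'back+y (96,95)',loc(409,42,80))
b=(hsv[...,0]>100)&(hsv[...,0]<128)&(hsv[...,1]>110)
for v in (100,130,200):
    xs=np.where(b[v,140:430])[0]+140; k=np.split(xs,np.where(np.diff(xs)>2)[0]+1); print(v,[(loc(a[0]-.5,v,80)[0],loc(a[-1]+.5,v,80)[0]) for a in k if len(a)>4])
for u in (185,280,380):
    ys=np.where(b[30:70,u])[0]+30; print(u,loc(u,ys[0]-.5,80))
print('board corners rel', loc(133,206,181.5), loc(422,206,181.5), 'tcp',np.round(M@(pose()[0][:2]-c),1))
```

```text
front+y outer (-96,95) [-93.2  92.1] back+y (96,95) [97.6 93.7]
100 [(np.float64(-93.6), np.float64(-81.1)), (np.float64(85.0), np.float64(97.5))]
130 [(np.float64(-94.0), np.float64(-81.2)), (np.float64(84.9), np.float64(97.7))]
200 [(np.float64(-93.9), np.float64(-67.6)), (np.float64(68.5), np.float64(97.3))]
185 [-69.9  94.1]
280 [ 1.1 94.2]
380 [76. 94.]
board corners rel [-77.1  -9.8] [77.1 -8.4] tcp [  0.5 -42.7]
```

>>> carry_out:
  commands:
    - [[-0.002, 0.0012, 0.03], [0, 0, 0], 0.02]
    - [[0, 0, 0.03], [0, 0, 0], 0.02]
    - [[0, 0, 0.02], [0, 0, 0], 0.02]
    - [[0, 0, 0.012], [0, 0, 0], 0.02]
    - [[0, 0, 0.012], [0, 0, 0], 0.02]
    - [[0, 0, 0.005], [0, 0, 0], 0.02]
    - [[0, 0, 0], [0, 0, 0], 0.02]
    - [[0, 0, 0], [0, 0, 0], 0.02]

```text
time_s: 5.3
ee_pos: [469.1, -42.0, 71.5]
ee_rot: [-0.0, 0.733, 0.68, 0.0]
contact_force: [0.6, -0.4, 0.4]
gripper_width: 28.5
finger_force: 25.0
```

>>> carry_out:
  commands:
    - [[0, 0, 0.004], [0, 0, 0], 0.02]
    - [[0, 0, 0.003], [0, 0, 0], 0.02]
    - [[0, 0, 0.002], [0, 0, 0], 0.02]
    - [[0, 0, 0], [0, 0, 0], 0.02]
    - [[0, 0, 0], [0, 0, 0], 0.02]

```text
time_s: 5.72
ee_pos: [468.9, -42.6, 62.5]
ee_rot: [0.0, 0.734, 0.68, 0.0]
contact_force: [-0.1, 0.0, -0.8]
gripper_width: 28.1
finger_force: 25.0
```

>>> carry_out:
  commands:
    - [[0, 0, 0.001], [0, 0, 0], 0.02]
    - [[0, 0, 0.001], [0, 0, 0], 0.02]
    - [[0, 0, 0.001], [0, 0, 0], 0.02]
    - [[0, 0, 0], [0, 0, 0], 0.02]
    - [[0, 0, 0], [0, 0, 0], 0.02]

```text
time_s: 6.13
ee_pos: [469.2, -42.7, 60.6]
ee_rot: [-0.0, 0.734, 0.68, 0.001]
contact_force: [-3.6, 0.6, 15.9]
gripper_width: 28.6
finger_force: 25.0
```

Board is seated (16 N at 60.6). Ease off, release, lift, and look.

>>> carry_out:
  commands:
    - [[0, 0, -0.001], [0, 0, 0], 0.02]
    - [[0, 0, -0.0005], [0, 0, 0], 0.046]
    - [[0, 0, 0], [0, 0, 0], 0.046]
    - [[0, 0, 0], [0, 0, 0], 0.046]
    - [[0, 0, 0], [0, 0, 0], 0.046]
    - [[0, 0, -0.01], [0, 0, 0], 0.046]
    - [[0, 0, -0.03], [0, 0, 0], 0.046]
    - [[0, 0, -0.04], [0, 0, 0], 0.046]
    - [[0, 0, -0.04], [0, 0, 0], 0.046]
    - [[-0.01, 0, -0.02], [0, 0, 0], 0.07]
    - [[-0.02, 0, -0.01], [0, 0, 0], 0.08]
    - [[0, 0, 0], [0, 0, 0], 0.08]

```text
time_s: 7.13
ee_pos: [468.0, -75.7, 214.2]
ee_rot: [0.002, 0.735, 0.678, 0.002]
contact_force: [-0.0, -0.5, 0.2]
gripper_width: 64.0
finger_force: 0.0
```

Run:
```python
from h import *
P,Rt,s=pose(); print(P)
im,p=cam('wrist'); save('w4',im)
st=plan([380,-281,210],down(-73.5))
```

```text
[467.95851477 -75.74056586 214.23912677]
10 rows: shift m [-0.0233, 0.0053, 0.0002] turn [0.0002, -0.0003, 0.1203]
```

View pics/w4.png

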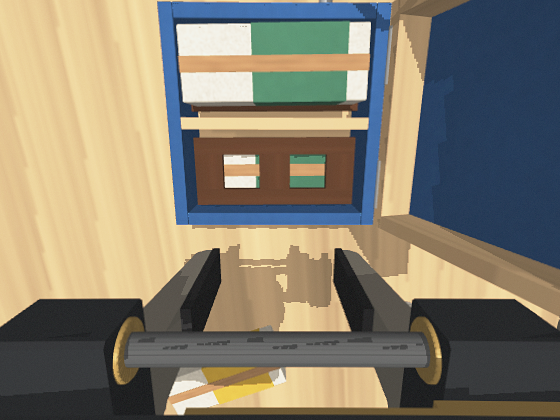

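The board lies flat in the bay at (274,171), clear of all the walls. Now to the yellow carton, visible at (230,375).

>>> carry_out:
  commands:
    - [[-0.0233, 0.0053, 0], [0, 0, 0.12], 0.09]
    - [[-0.0233, 0.0053, 0], [0, 0, 0.12], 0.09]
    - [[-0.0233, 0.0053, 0], [0, 0, 0.12], 0.09]
    - [[-0.0233, 0.0053, 0], [0, 0, 0.12], 0.09]
    - [[-0.0233, 0.0053, 0], [0, 0, 0.12], 0.09]
    - [[-0.0233, 0.0053, 0], [0, 0, 0.12], 0.09]
    - [[-0.0233, 0.0053, 0], [0, 0, 0.12], 0.09]
    - [[-0.0233, 0.0053, 0], [0, 0, 0.12], 0.09]
    - [[-0.0233, 0.0053, 0], [0, 0, 0.12], 0.09]
    - [[-0.0233, 0.0053, 0], [0, 0, 0.12], 0.09]
    - [[0, 0, 0], [0, 0, 0], 0.09]
    - [[0, 0, 0], [0, 0, 0], 0.09]

```text
time_s: 8.18
ee_pos: [379.7, -280.0, 210.1]
ee_rot: [-0.001, 0.989, 0.146, -0.001]
contact_force: [0.9, 0.4, 0.1]
gripper_width: 89.8
finger_force: 0.0
```

Run:
```python
from h import *
P,Rt,s=pose(); print(P,s['joint_positions'],s['gripper_width'])
im,p=cam('wrist'); save('w5',im)
hsv=cv2.cvtColor(im,cv2.COLOR_RGB2HSV)
y=(hsv[...,0]>18)&(hsv[...,0]<30)&(hsv[...,1]>170); w=(hsv[...,1]<45)&(hsv[...,2]>140)
m=cv2.morphologyEx((y|w).astype(np.uint8),cv2.MORPH_CLOSE,np.ones((25,25)))
rectz(p,m,45,100,480,30,290,'carton')
```

```text
[ 379.67216151 -279.99180196  210.13038352] [-0.2992873   0.23295513  1.00200032  2.07454203 -0.24022313  0.95554245
 -0.4462194 ] 89.82298625923353
carton [ 383.7 -302.3] [147.   54.9] long deg 16.54 box px (272, 131, 55, 137)
```

View pics/w5.png

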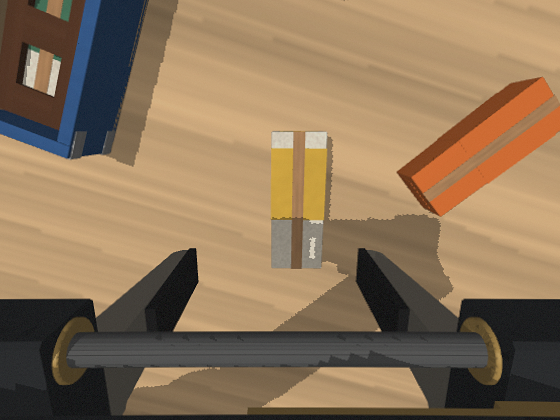

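The wrist view shows the yellow carton from (272,131) to (327,268), and orange well off to the right. Measured 147x55, centre (383.7,-302.3).

Run:
```python
from h import *
st=plan([383.7,-302.3,90],down(-73.5));
```

```text
4 rows: shift m [-0.0009, 0.0057, 0.0301] turn [-0.0003, 0.0002, 0.002]
```

>>> carry_out:
  commands:
    - [[-0.0009, 0.0057, 0.03], [0, 0, 0.002], 0.0915]
    - [[-0.0009, 0.0057, 0.03], [0, 0, 0.002], 0.0915]
    - [[-0.0009, 0.0057, 0.03], [0, 0, 0.002], 0.0915]
    - [[-0.0009, 0.0057, 0.03], [0, 0, 0.002], 0.0915]
    - [[0, 0, 0], [0, 0, 0], 0.0915]
    - [[0, 0, 0], [0, 0, 0], 0.0915]

```text
time_s: 8.73
ee_pos: [383.1, -302.3, 89.8]
ee_rot: [-0.001, 0.99, 0.143, -0.002]
contact_force: [-0.1, -0.9, -0.5]
gripper_width: 91.6
finger_force: 0.0
```

Run:
```python
from h import *
P,Rt,s=pose(); print(P)
im,p=cam('wrist')
hsv=cv2.cvtColor(im,cv2.COLOR_RGB2HSV)
y=(hsv[...,0]>18)&(hsv[...,0]<30)&(hsv[...,1]>170); w=(hsv[...,1]<45)&(hsv[...,2]>110)
m=cv2.morphologyEx((y|w).astype(np.uint8),cv2.MORPH_CLOSE,np.ones((35,35)))
c,a=rectz(p,m,45,180,380,60,330,'carton')
plan([*(c if 0 else [383.7,-302.3]),26],down(-73.5))
```

```text
[ 383.05062528 -302.34076845   89.7506736 ]
carton [ 383.2 -301.9] [147.2  56.2] long deg 16.57 box px (233, 128, 86, 202)
2 rows: shift m [-0.0, -0.0003, 0.0326] turn [-0.0002, 0.0004, -0.0001]
```

>>> carry_out:
  commands:
    - [[0, 0, 0.03], [0, 0, 0], 0.0915]
    - [[0, 0, 0.022], [0, 0, 0], 0.0915]
    - [[0, 0, 0.0125], [0, 0, 0], 0.0915]
    - [[0, 0, 0], [0, 0, 0], 0.09]
    - [[0, 0, 0], [0, 0, 0], 0.04]
    - [[0, 0, 0], [0, 0, 0], 0.04]
    - [[0, 0, 0], [0, 0, 0], 0.04]
    - [[0, 0, 0], [0, 0, 0], 0.04]
    - [[0, 0, 0], [0, 0, 0], 0.04]
    - [[0, 0, 0], [0, 0, 0], 0.04]
  newtons: 40

```text
time_s: 9.62
ee_pos: [383.8, -302.0, 26.9]
ee_rot: [-0.001, 0.99, 0.143, 0.0]
contact_force: [-1.2, 4.4, 8.0]
gripper_width: 55.7
finger_force: 40.0
```

>>> carry_out:
  commands:
    - [[0, 0, -0.01], [0, 0, 0], 0.04]
    - [[0, 0, -0.03], [0, 0, 0], 0.04]
    - [[0, 0, -0.04], [0, 0, 0], 0.04]
    - [[0, 0, -0.04], [0, 0, 0], 0.04]
    - [[0, 0, -0.03], [0, 0, 0], 0.04]
    - [[0, 0, 0], [0, 0, 0], 0.04]
    - [[0, 0, 0], [0, 0, 0], 0.04]

```text
time_s: 10.2
ee_pos: [384.2, -303.1, 177.2]
ee_rot: [0.0, 0.99, 0.143, 0.001]
contact_force: [0.2, 0.1, -5.6]
gripper_width: 55.4
finger_force: 40.0
```

Run:
```python
from h import *
P,Rt,s=pose(); print(P,s['contact_force'],s['moment'],s['gripper_width'])
im,p=cam('top'); hsv=cv2.cvtColor(im,cv2.COLOR_RGB2HSV)
m=((hsv[...,0]<20)&(hsv[...,1]>80)&(hsv[...,2]<110)).astype(np.uint8)
m=cv2.morphologyEx(m,cv2.MORPH_CLOSE,np.ones((13,13)))
rectz(p,m,62,300,336,172,240,'board')
im,p=cam('wrist'); hsv=cv2.cvtColor(im,cv2.COLOR_RGB2HSV)
y=(hsv[...,0]>18)&(hsv[...,0]<30)&(hsv[...,1]>170); w=(hsv[...,1]<45)&(hsv[...,2]>110)
m=cv2.morphologyEx((y|w).astype(np.uint8),cv2.MORPH_CLOSE,np.ones((35,35)))
rectz(p,m,P[2]+18,180,380,60,330,'carton in hand')
plan([468.5,-42,180],down(-94.6))
```

```text
[ 384.17067785 -303.11132214  177.1925005 ] [ 0.21256699  0.14624389 -5.62487058] [0.08743194 0.15878205 0.02181205] 55.38266322354403
board [462.8 -50.6] [192.8 100.7] long deg 1.29 box px (300, 172, 36, 68)
carton in hand [ 404.2 -296.3] [102.4  56.3] long deg 16.43 box px (216, 130, 122, 200)
7 rows: shift m [0.0171, -0.0354, -0.0007] turn [-0.0003, 0.0003, 0.0525]
```

>>> carry_out:
  commands:
    - [[0.0171, -0.0354, -0.0007], [0, 0, 0.0525], 0.04]
    - [[0.0171, -0.0354, -0.0007], [0, 0, 0.0525], 0.04]
    - [[0.0171, -0.0354, -0.0007], [0, 0, 0.0525], 0.04]
    - [[0.0171, -0.0354, -0.0007], [0, 0, 0.0525], 0.04]
    - [[0.0171, -0.0354, -0.0007], [0, 0, 0.0525], 0.04]
    - [[0.0171, -0.0354, -0.0007], [0, 0, 0.0525], 0.04]
    - [[0.0171, -0.0354, -0.0007], [0, 0, 0.0525], 0.04]
    - [[0, 0, 0], [0, 0, 0], 0.04]
    - [[0, 0, 0], [0, 0, 0], 0.04]
    - [[0, 0, 0], [0, 0, 0], 0.04]

```text
time_s: 11.13
ee_pos: [468.4, -44.0, 179.7]
ee_rot: [0.001, 0.999, -0.04, -0.002]
contact_force: [0.1, -0.6, -5.6]
gripper_width: 55.5
finger_force: 40.0
```

Run:
```python
from h import *
P,Rt,s=pose(); print(P,s['contact_force'],s['moment'],s['joint_positions'])
im,p=cam('wrist'); save('w6',im)
plan([468.5,-42.2,110],down(-94.6))
```

```text
[468.43434271 -44.02422913 179.71850059] [ 0.07438829 -0.56425165 -5.62939869] [-0.04857783  0.21458474  0.00032474] [-0.84823528  0.31154921  1.03825988  2.10727931 -0.33935663  0.90443603
 -1.26734421]
2 rows: shift m [0.0, -0.0013, 0.035] turn [0.0008, 0.0014, -0.0011]
```

View pics/w6.png

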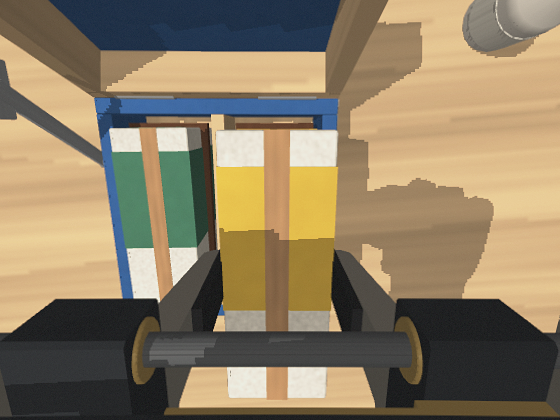

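The wrist view (my last picture) shows the yellow carton held from (217,130) to (338,130), over the right bay. The packed green carton is at left (155,200) and the chest's back rim runs from (96,100) to (338,98). I'll compute the remaining offset from these pixels.

Run:
```python
from h import *
p=ctrl.camera_params('wrist'); P,Rt,s=pose(); print(P)
yaw=np.radians(-4.6);c=np.array([470.8,3.5]);M=np.array([[np.cos(yaw),np.sin(yaw)],[-np.sin(yaw),np.cos(yaw)]])
loc=lambda u,v,z: np.round(M@(onz(p,u,v,z)[:2]-c),1)
print('carton far corners',loc(217,130,197.8),loc(338,130,197.8),'near',loc(230,397,197.8),loc(327,397,197.8))
print('rim back corners',loc(96,98,80),loc(339,98,80), 'packed far corners',loc(110,128,107),loc(201,127,107))
```

```text
[468.44377557 -44.71279966 180.03457768]
carton far corners [ 74.8 -21.8] [ 74.6 -76.8] near [-73.2 -21.7] [-73.4 -77.3]
rim back corners [98.  91.7] [ 97.8 -97.9] packed far corners [75.5 70.9] [76.2  5.6]
```

>>> carry_out:
  commands:
    - [[0.001, -0.0025, 0.03], [0, 0, 0], 0.04]
    - [[0, 0, 0.025], [0, 0, 0], 0.04]
    - [[0, 0, 0.015], [0, 0, 0], 0.04]
    - [[0, 0, 0.01], [0, 0, 0], 0.04]
    - [[0, 0, 0], [0, 0, 0], 0.04]
    - [[0, 0, 0], [0, 0, 0], 0.04]

```text
time_s: 11.68
ee_pos: [470.9, -42.5, 101.3]
ee_rot: [0.0, 0.999, -0.042, -0.0]
contact_force: [0.9, 0.4, -4.0]
gripper_width: 55.4
finger_force: 40.0
```

>>> carry_out:
  commands:
    - [[0, 0, 0.005], [0, 0, 0], 0.04]
    - [[0, 0, 0.004], [0, 0, 0], 0.04]
    - [[0, 0, 0.002], [0, 0, 0], 0.04]
    - [[0, 0, 0], [0, 0, 0], 0.04]
    - [[0, 0, 0], [0, 0, 0], 0.04]

```text
time_s: 12.1
ee_pos: [471.3, -41.1, 90.4]
ee_rot: [-0.0, 0.999, -0.04, 0.0]
contact_force: [-0.1, -0.2, -5.7]
gripper_width: 55.7
finger_force: 40.0
```

>>> carry_out:
  commands:
    - [[0, 0, 0.001], [0, 0, 0], 0.04]
    - [[0, 0, 0.001], [0, 0, 0], 0.04]
    - [[0, 0, 0], [0, 0, 0], 0.04]
    - [[0, 0, 0], [0, 0, 0], 0.04]

```text
time_s: 12.43
ee_pos: [471.5, -41.1, 88.9]
ee_rot: [-0.0, 0.999, -0.041, 0.0]
contact_force: [-4.1, 1.1, 5.6]
gripper_width: 55.8
finger_force: 40.0
```

Seated. Release gently and lift.

>>> carry_out:
  commands:
    - [[0, 0, -0.0005], [0, 0, 0], 0.04]
    - [[0, 0, 0], [0, 0, 0], 0.066]
    - [[0, 0, 0], [0, 0, 0], 0.066]
    - [[0, 0, 0], [0, 0, 0], 0.066]
    - [[0, 0, -0.01], [0, 0, 0], 0.066]
    - [[0, 0, -0.03], [0, 0, 0], 0.066]
    - [[0, 0, -0.04], [0, 0, 0], 0.066]
    - [[0, 0, -0.04], [0, 0, 0], 0.066]
    - [[-0.02, 0, -0.03], [0, 0, 0], 0.066]
    - [[-0.03, 0, 0], [0, 0, 0], 0.066]
    - [[0, 0, 0], [0, 0, 0], 0.066]
    - [[0, 0, 0], [0, 0, 0], 0.066]

```text
time_s: 13.43
ee_pos: [421.0, -35.6, 239.7]
ee_rot: [-0.005, 0.999, -0.039, 0.001]
contact_force: [0.2, 1.0, -0.1]
gripper_width: 65.7
finger_force: 0.0
```

Run:
```python
from h import *
P,Rt,s=pose(); print(P,s['contact_force'])
im,p=cam('wrist'); hsv=cv2.cvtColor(im,cv2.COLOR_RGB2HSV)
y=(hsv[...,0]>18)&(hsv[...,0]<30)&(hsv[...,1]>170); w=(hsv[...,1]<45)&(hsv[...,2]>110); g=(hsv[...,0]>65)&(hsv[...,0]<95)&(hsv[...,1]>70)
ys,xs=np.nonzero(y[:330]); print('yellow box',xs.min(),xs.max(),ys.min(),ys.max())
x0,x1=int(np.percentile(xs,1))-4,int(np.percentile(xs,99))+5
m=cv2.morphologyEx((y|w).astype(np.uint8),cv2.MORPH_CLOSE,np.ones((25,25)))
rectz(p,m,107,x0,x1,0,400,'carton')
ys,xs=np.nonzero(g[:330]); x0,x1=int(np.percentile(xs,1))-4,int(np.percentile(xs,99))+5
m=cv2.morphologyEx((g|w).astype(np.uint8),cv2.MORPH_CLOSE,np.ones((25,25)))
rectz(p,m,107,x0,x1,0,400,'packed')
# brown bar
im,p=cam('top'); hsv=cv2.cvtColor(im,cv2.COLOR_RGB2HSV)
br=(hsv[...,0]<15)&(hsv[...,1]>110)&(hsv[...,2]<130)
rectz(p,br,274+10,280,340,100,135,'bar at z=284')
```

```text
[420.9996085  -35.55080546 239.7283888 ] [ 0.23128122  1.01820222 -0.11411768]
yellow box 248 313 89 173
carton [471.8 -42.8] [ 64.4 179. ] long deg 174.0 box px (246, 47, 70, 199)
packed [465.3  46.1] [ 81.5 206.2] long deg 175.18 box px (145, 46, 88, 226)
bar at z=284 [641.7 -10.9] [108.4  33.5] long deg 84.67 box px (286, 114, 45, 18)
```

```bash
cat >> h.py <<'E'
YAW=np.radians(-4.7); CH=np.array([471.6,2.6])
def lidpose(th,lx,lz=20,ly=0):
    X=np.array([np.cos(th),0,-np.sin(th)]); Z=np.array([np.sin(th),0,np.cos(th)])
    q=R.from_euler('z',YAW); b=np.array([96,0,80])+lx*X+lz*Z+np.array([0,ly,0])
    Pw=q.apply(b)+np.array([*CH,0]); z=q.apply(X); y=q.apply(Z); return Pw,R.from_matrix(np.c_[np.cross(y,z),y,z])
E
python3 - <<'E'
from h import *
im,p=cam('wrist'); hsv=cv2.cvtColor(im,cv2.COLOR_RGB2HSV)
y=(hsv[...,0]>18)&(hsv[...,0]<30)&(hsv[...,1]>170)
m=cv2.morphologyEx(y.astype(np.uint8),cv2.MORPH_CLOSE,np.ones((21,21))); rectz(p,m,107,200,360,40,300,'yellow part')
print(lidpose(1.85,-280)[0],lidpose(1.85,-204)[0])
a=plan([440,-30,370],down(-4.7)); b=plan(*lidpose(1.85,-280),a); plan(*lidpose(1.85,-204),b)
E
```

```text
yellow part [490.6 -43.6] [57.1 74. ] long deg 175.32 box px (245, 90, 66, 86)
[663.34383742 -13.16421303 343.6452519 ] [642.46940812 -11.44802254 270.58833647]
13 rows: shift m [0.0016, 0.0004, -0.0101] turn [0.0001, 0.0001, -0.1208]
6 rows: shift m [0.0058, 0.0372, 0.0001] turn [0.0465, 0.0, 0.0]
2 rows: shift m [-0.0, -0.0, 0.038] turn [0.0, 0.0, 0.0]
```

>>> carry_out:
  commands:
    - [[0.0016, 0.0004, -0.011], [0, 0, -0.1208], 0.06]
    - [[0.0016, 0.0004, -0.011], [0, 0, -0.1208], 0.06]
    - [[0.0016, 0.0004, -0.011], [0, 0, -0.1208], 0.06]
    - [[0.0016, 0.0004, -0.011], [0, 0, -0.1208], 0.06]
    - [[0.0016, 0.0004, -0.011], [0, 0, -0.1208], 0.06]
    - [[0.0016, 0.0004, -0.011], [0, 0, -0.1208], 0.06]
    - [[0.0016, 0.0004, -0.011], [0, 0, -0.1208], 0.06]
    - [[0.0016, 0.0004, -0.011], [0, 0, -0.1208], 0.06]
    - [[0.0016, 0.0004, -0.011], [0, 0, -0.1208], 0.06]
    - [[0.0016, 0.0004, -0.011], [0, 0, -0.1208], 0.06]
    - [[0.0016, 0.0004, -0.011], [0, 0, -0.1208], 0.06]
    - [[0.0016, 0.0004, -0.011], [0, 0, -0.1208], 0.06]

```text
time_s: 14.58
ee_pos: [438.9, -31.5, 371.2]
ee_rot: [0.002, 0.774, 0.634, -0.002]
contact_force: [-0.9, 0.7, -0.2]
gripper_width: 60.1
finger_force: 0.0
```

Run:
```python
from h import *
P,Rt,s=pose(); print(P,s['joint_positions'])
a=plan([470,-15,375],down(-4.7)); plan(*lidpose(1.85,-290),a)
```

```text
[438.8898519  -31.53887659 371.24945476] [-1.30513219 -0.26415749  1.12601862  1.92058672  0.24990073  1.34584833
 -0.44884763]
1 rows: shift m [0.0223, 0.0272, -0.0039] turn [-0.0, 0.0059, -0.1165]
5 rows: shift m [0.0035, 0.0394, -0.0] turn [0.0558, 0.0, 0.0]
```

>>> carry_out:
  commands:
    - [[0.0223, 0.0272, -0.0039], [0, 0.003, -0.1165], 0.06]
    - [[0.0035, 0.0394, 0], [0.0558, 0, 0], 0.06]
    - [[0.0035, 0.0394, 0], [0.0558, 0, 0], 0.06]
    - [[0.0035, 0.0394, 0], [0.0558, 0, 0], 0.06]
    - [[0.0035, 0.0394, 0], [0.0558, 0, 0], 0.06]
    - [[0.0035, 0.0394, 0], [0.0558, 0, 0], 0.06]
    - [[0, 0, 0], [0, 0, 0], 0.06]
    - [[0, 0, 0], [0, 0, 0], 0.06]

```text
time_s: 15.25
ee_pos: [565.1, -19.5, 380.9]
ee_rot: [-0.055, 0.745, 0.661, -0.07]
contact_force: [-0.9, -0.0, -0.0]
gripper_width: 60.1
finger_force: 0.0
```

Run:
```python
from h import *
P,Rt,s=pose(); print(P,np.round(Rt.as_matrix(),3),s['joint_positions'],s['contact_force'])
im,p=cam('wrist'); hsv=cv2.cvtColor(im,cv2.COLOR_RGB2HSV); save('w7',im)
br=(hsv[...,0]<16)&(hsv[...,1]>100)&(hsv[...,2]<150)
# bar top end face corners: intersect with plane lid x=-224 ; report blob box
w=br.astype(np.uint8); n,l,st,ce=cv2.connectedComponentsWithStats(w)
for i in np.argsort(-st[1:,4])[:4]+1: print(st[i],ce[i],np.median(hsv[l==i],axis=0))
for ly in (-55,55):
    for lz in (9,31): print('pred',ly,lz,proj(p,lidpose(1.85,-224,lz,ly)[0]))
plan(*lidpose(1.85,-240));
```

```text
[565.09049388 -19.46317063 380.92253656] [[ 0.116  0.977 -0.177]
 [ 0.993 -0.12  -0.01 ]
 [-0.031 -0.174 -0.984]] [-0.82290851  0.49618565  1.18776197  1.51343994 -0.38656314  1.60472464
  0.25874172] [-0.89777215 -0.03765849 -0.01228098]
[ 373  126   49  140 4013] [392.72838276 199.25841017] [ 12. 138. 111.]
[259 367  79  41 732] [301.2636612  385.07103825] [ 11. 190. 148.]
[199 108 105  48 343] [269.51020408 120.75801749] [ 11. 133.  90.]
[206 172  99  42 303] [267.1650165  178.29042904] [ 11. 136.  90.]
pred -55 9 [384.14996513 266.70500185]
pred -55 31 [410.05546057 264.56949297]
pred 55 9 [392.59680674 127.05987755]
pred 55 31 [421.9559638  125.62431269]
3 rows: shift m [0.0058, 0.0339, 0.0196] turn [0.0359, 0.0057, -0.0128]
```

The prediction matches the bar blob (v 126–265, u up to 421) to about a pixel. Going to pre-grasp.

Run:
```python
from h import *
plan(*lidpose(1.85,-285),vmax=16,wmax=3)
```

```text
7 rows: shift m [0.0024, 0.015, 0.0018] turn [0.0154, 0.0024, -0.0055]
```

>>> carry_out:
  commands:
    - [[0.0024, 0.015, 0.0018], [0.0154, 0.0024, -0.0055], 0.06]
    - [[0.0024, 0.015, 0.0018], [0.0154, 0.0024, -0.0055], 0.06]
    - [[0.0024, 0.015, 0.0018], [0.0154, 0.0024, -0.0055], 0.06]
    - [[0.0024, 0.015, 0.0018], [0.0154, 0.0024, -0.0055], 0.06]
    - [[0.0024, 0.015, 0.0018], [0.0154, 0.0024, -0.0055], 0.06]
    - [[0.0024, 0.015, 0.0018], [0.0154, 0.0024, -0.0055], 0.06]
    - [[0.0024, 0.015, 0.0018], [0.0154, 0.0024, -0.0055], 0.06]
    - [[0, 0, 0], [0, 0, 0], 0.06]
    - [[0, 0, 0], [0, 0, 0], 0.06]

```text
time_s: 16.05
ee_pos: [663.5, -9.6, 354.4]
ee_rot: [-0.102, 0.727, 0.674, -0.089]
contact_force: [-0.6, -0.4, -0.3]
gripper_width: 60.2
finger_force: 0.0
```

Run:
```python
from h import *
P,Rt,s=pose(); print(P,s['joint_positions'],s['contact_force'],lidpose(1.85,-285)[0])
im,p=cam('wrist'); hsv=cv2.cvtColor(im,cv2.COLOR_RGB2HSV)
br=((hsv[...,0]<16)&(hsv[...,1]>100)&(hsv[...,2]<150)).astype(np.uint8)
n,l,st,ce=cv2.connectedComponentsWithStats(br)
for i in np.argsort(-st[1:,4])[:2]+1: print(st[i],ce[i])
for ly in (-55,55):
    for lz in (9,31): print('pred',ly,lz,proj(p,lidpose(1.85,-224,lz,ly)[0]))
a=plan(*lidpose(1.85,-245),vmax=20); plan(*lidpose(1.85,-204),a,vmax=14)
```

```text
[663.54688477  -9.63794114 354.38476731] [-0.54525987  0.73478169  1.02509059  1.19056125 -0.53926309  1.78533251
  0.30361318] [-0.55809254 -0.36419507 -0.34256628] [664.71715514 -13.2771203  348.45162791]
[ 268  159   30  140 3559] [281.97077831 230.93509413]
[223 377  57  31 760] [247.29736842 395.22236842]
pred -55 9 [266.63678996 298.47239177]
pred -55 31 [293.81088971 298.52809595]
pred 55 9 [266.44723578 161.07544253]
pred 55 31 [296.86555969 161.25515157]
3 rows: shift m [-0.0012, 0.0011, 0.0152] turn [0.0027, -0.0025, 0.0023]
3 rows: shift m [-0.0, -0.0, 0.0137] turn [0.0, 0.0, 0.0]
```

>>> carry_out:
  commands:
    - [[-0.0012, 0.0011, 0.0152], [0.0027, -0.0025, 0.0023], 0.06]
    - [[-0.0012, 0.0011, 0.0152], [0.0027, -0.0025, 0.0023], 0.06]
    - [[-0.0012, 0.0011, 0.0152], [0.0027, -0.0025, 0.0023], 0.06]
    - [[0, 0, 0], [0, 0, 0], 0.06]
    - [[0, 0, 0], [0, 0, 0], 0.06]

```text
time_s: 16.52
ee_pos: [653.8, -12.0, 309.9]
ee_rot: [-0.103, 0.728, 0.671, -0.094]
contact_force: [0.3, -0.0, 0.3]
gripper_width: 60.1
finger_force: 0.0
```

Run:
```python
from h import *
P,Rt,s=pose(); print(P,lidpose(1.85,-245)[0],s['joint_positions'],s['contact_force'],np.degrees((Rt.inv()*lidpose(1.85,-245)[1]).as_rotvec()))
plan(*lidpose(1.85,-204),vmax=14)
```

```text
[653.75566104 -12.03004366 309.85809792] [653.7306134  -12.37386214 310.00061979] [-0.56827005  0.75017245  1.02121075  1.28102651 -0.53962698  1.70475932
  0.31922649] [ 0.34180735 -0.04939651  0.26857989] [-0.06722177 -0.03124644  0.02014011]
3 rows: shift m [-0.0001, -0.0, 0.0136] turn [-0.0004, -0.0002, 0.0001]
```

>>> carry_out:
  commands:
    - [[0, 0, 0.0137], [0, 0, 0], 0.06]
    - [[0, 0, 0.0137], [0, 0, 0], 0.06]
    - [[0, 0, 0.0135], [0, 0, 0], 0.06]
    - [[0, 0, 0], [0, 0, 0], 0.06]
    - [[0, 0, 0], [0, 0, 0], 0.01]
    - [[0, 0, 0], [0, 0, 0], 0.01]
    - [[0, 0, 0], [0, 0, 0], 0.01]
    - [[0, 0, 0], [0, 0, 0], 0.01]
    - [[0, 0, 0], [0, 0, 0], 0.01]
    - [[0, 0, 0], [0, 0, 0], 0.01]
  newtons: 45

```text
time_s: 17.35
ee_pos: [643.4, -12.0, 269.6]
ee_rot: [-0.103, 0.728, 0.671, -0.095]
contact_force: [-0.6, -0.7, 0.9]
gripper_width: 22.0
finger_force: 0.8
```

Run:
```python
from h import *
P,Rt,s=pose(); print(P,lidpose(1.85,-204)[0],s['joint_positions'],s['contact_force'],s['moment'],s['gripper_width'])
# arc plan: grip-fixed in lid; hinge-relative
for n in (26,):
    th=np.linspace(1.85,1.343,n+1)
    a=lidpose(th[0],-204);b=lidpose(th[1],-204); plan(*b,a)
```

```text
[643.40439706 -11.96803001 269.62749938] [642.46940812 -11.44802254 270.58833647] [-0.58841872  0.76142453  1.01335452  1.36445666 -0.5478393   1.62481285
  0.33656158] [-0.55474179 -0.73894736  0.92239452] [-0.08195343 -0.36626983  0.01537317] 22.00288616684907
1 rows: shift m [0.0, -0.004, -0.0004] turn [-0.0195, -0.0, 0.0]
```

>>> carry_out:
  commands:
    - [[0, 0, 0], [0, 0, 0], 0.01]
    - [[0, 0, 0], [0, 0, 0], 0.01]
    - [[0, 0, 0], [0, 0, 0], 0.01]
    - [[0, -0.002, -0.0002], [-0.0098, 0, 0], 0.01]
    - [[0, -0.002, -0.0002], [-0.0098, 0, 0], 0.01]
    - [[0, -0.004, -0.0004], [-0.0195, 0, 0], 0.01]
    - [[0, -0.004, -0.0004], [-0.0195, 0, 0], 0.01]
    - [[0, -0.004, -0.0004], [-0.0195, 0, 0], 0.01]
    - [[0, 0, 0], [0, 0, 0], 0.01]

```text
time_s: 18.1
ee_pos: [627.6, -10.7, 275.1]
ee_rot: [-0.074, 0.732, 0.674, -0.068]
contact_force: [2.7, -3.1, -1.0]
gripper_width: 21.6
finger_force: 45.0
```

```bash
cat >> h.py <<'E'
def rep():
    P,Rt,s=pose(); q=R.from_euler('z',YAW).inv(); r=q.apply(P-np.array([*CH,0]))-np.array([96,0,80]); z=q.apply(Rt.as_matrix()[:,2])
    rad=np.hypot(r[0],r[2]); thp=np.arctan2(r[2],-r[0])+np.arctan2(20,204); tho=np.arctan2(-z[2],z[0])
    print('r',np.round(r,1),'rad',round(rad,1),'(205.0) th pos',round(thp,4),'th ori',round(tho,4),'F',np.round(s['contact_force'],1),'M',np.round(s['moment'],2),'grip',s['finger_force'],s['gripper_width'],'qd',np.abs(s['qd']).max())
E
python3 - <<'E'
from h import *
rep()
E
```

```text
r [ 60.6  -0.4 195.1] rad 204.3 (205.0) th pos 1.9695 th ori 1.7714 F [ 2.7 -3.1 -1. ] M [-0.52 -1.04  0.07] grip 45.01675486564636 21.649474096865035 qd 0.03822055602054121
```

>>> carry_out:
  commands:
    - [[0, -0.004, -0.0004], [-0.0195, 0, 0], 0.01]
    - [[0, -0.004, -0.0004], [-0.0195, 0, 0], 0.01]
    - [[0, -0.004, -0.0004], [-0.0195, 0, 0], 0.01]
    - [[0, -0.004, -0.0004], [-0.0195, 0, 0], 0.01]
    - [[0, -0.004, -0.0004], [-0.0195, 0, 0], 0.01]
    - [[0, -0.004, -0.0004], [-0.0195, 0, 0], 0.01]
    - [[0, -0.004, -0.0004], [-0.0195, 0, 0], 0.01]
    - [[0, -0.004, -0.0004], [-0.0195, 0, 0], 0.01]
    - [[0, -0.004, -0.0004], [-0.0195, 0, 0], 0.01]
    - [[0, -0.004, -0.0004], [-0.0195, 0, 0], 0.01]
    - [[0, 0, 0], [0, 0, 0], 0.01]

```text
time_s: 19.02
ee_pos: [588.5, -7.4, 283.0]
ee_rot: [-0.003, 0.736, 0.677, -0.002]
contact_force: [2.8, -1.7, -6.3]
gripper_width: 21.5
finger_force: 45.0
```

```bash
sed -i 's/+np.arctan2(20,204)/-np.arctan2(20,204)/' h.py
python3 - <<'E'
from h import *
rep(); plan(*lidpose(1.36,-204),wmax=1.1)
print(pose()[2]['joint_positions'])
E
```

```text
r [ 21.3  -0.4 203. ] rad 204.1 (205.0) th pos 1.5778 th ori 1.5778 F [ 2.8 -1.7 -6.3] M [-0.64 -1.21 -0.01] grip 45.04870533943176 21.52544241775037 qd 0.03251546946076624
12 rows: shift m [0.0, -0.0037, -0.0004] turn [-0.0181, 0.0, -0.0]
[-0.87803012  0.49739663  1.16509758  1.72714086 -0.47930594  1.24865474
  0.32195994]
```

>>> carry_out:
  commands:
    - [[0, -0.0037, -0.0002], [-0.0181, 0, 0], 0.01]
    - [[0, -0.0037, -0.0002], [-0.0181, 0, 0], 0.01]
    - [[0, -0.0037, -0.0002], [-0.0181, 0, 0], 0.01]
    - [[0, -0.0037, -0.0002], [-0.0181, 0, 0], 0.01]
    - [[0, -0.0037, -0.0003], [-0.0181, 0, 0], 0.01]
    - [[0, -0.0037, -0.0003], [-0.0181, 0, 0], 0.01]
    - [[0, -0.0037, -0.0003], [-0.0181, 0, 0], 0.01]
    - [[0, -0.0037, -0.0003], [-0.0181, 0, 0], 0.01]
    - [[0, -0.003, -0.0003], [-0.015, 0, 0], 0.01]
    - [[0, -0.002, -0.0002], [-0.01, 0, 0], 0.01]
    - [[0, 0, 0], [0, 0, 0], 0.01]
    - [[0, 0, 0], [0, 0, 0], 0.01]

```text
time_s: 20.02
ee_pos: [554.5, -4.6, 283.4]
ee_rot: [0.06, 0.733, 0.675, 0.054]
contact_force: [2.6, -2.3, -5.8]
gripper_width: 21.4
finger_force: 45.0
```

Run:
```python
from h import *
rep()
# measure lid edges in top view: bar & blue top edge ; scene view bar centroid
for n in ('scene','top'):
    im,p=cam(n); hsv=cv2.cvtColor(im,cv2.COLOR_RGB2HSV); save(n+'9',im)
    print(n,[ (ly,proj(p,lidpose(1.38,-208,20,ly)[0]).round(1)) for ly in (-55,55)],'stud',proj(p,lidpose(1.38,-75,15,95)[0]).round(1))
    br=((hsv[...,0]<15)&(hsv[...,1]>110)&(hsv[...,2]<150)).astype(np.uint8)
    u,v=proj(p,lidpose(1.38,-208,20,0)[0]).astype(int); w=np.zeros_like(br); w[v-25:v+25,u-45:u+45]=br[v-25:v+25,u-45:u+45]
    k,l,st,ce=cv2.connectedComponentsWithStats(w)
    for i in np.argsort(-st[1:,4])[:3]+1: print(st[i],ce[i].round(1))
```

```text
r [-12.7  -0.4 203.4] rad 203.8 (205.0) th pos 1.4105 th ori 1.4091 F [ 2.6 -2.3 -5.8] M [-0.43 -0.73 -0.05] grip 45.02861738204956 21.381477316275724 qd 0.010301226300140225
scene [(-55, array([220.4, 175.5])), (55, array([265.9, 193.9]))] stud [279.6 236.7]
[242 175  27  29 387] [253.3 191. ]
[282 192   4   8  11] [283.5 195.8]
[270 187   1   1   1] [270. 187.]
top [(-55, array([327. , 162.8])), (55, array([281.8, 158.1]))] stud [268.5 158.8]
[328 179   1   2   2] [328.  179.5]
[328 182   1   1   1] [328. 182.]
```

>>> carry_out:
  commands:
    - [[0, -0.0033, -0.0001], [-0.0163, 0, 0], 0.01]
    - [[0, -0.0033, -0.0001], [-0.0163, 0, 0], 0.01]
    - [[0, -0.0033, -0.0001], [-0.0163, 0, 0], 0.01]
    - [[0, -0.002, -0.0001], [-0.01, 0, 0], 0.01]
    - [[0, -0.001, -0.0001], [-0.006, 0, 0], 0.01]
    - [[0, 0, 0], [0, 0, 0], 0.01]
    - [[0, 0, 0], [0, 0, 0], 0.01]
    - [[0, 0, 0], [0, 0, 0], 0.01]
    - [[0, 0, 0], [0, 0, 0], 0.01]

```text
time_s: 20.87
ee_pos: [542.3, -3.7, 282.1]
ee_rot: [0.084, 0.731, 0.673, 0.076]
contact_force: [-0.7, -1.1, 5.7]
gripper_width: 21.7
finger_force: 45.0
```

Run:
```python
from h import *
rep(); plan(*lidpose(1.343,-204))
im,p=cam('wrist'); hsv=cv2.cvtColor(im,cv2.COLOR_RGB2HSV)
y=((hsv[...,0]>18)&(hsv[...,0]<30)&(hsv[...,1]>170)).astype(np.uint8)
im,p=cam('top'); hsv=cv2.cvtColor(im,cv2.COLOR_RGB2HSV)
y=((hsv[...,0]>18)&(hsv[...,0]<30)&(hsv[...,1]>150)).astype(np.uint8)
rectz(p,y,107,290,345,170,245,'yellow top')
```

```text
r [-25.   -0.4 202.1] rad 203.7 (205.0) th pos 1.3499 th ori 1.3437 F [-0.7 -1.1  5.7] M [-0.17  0.06 -0.02] grip 45.00317931175232 21.698694471314717 qd 0.0023396999125759855
1 rows: shift m [0.0004, -0.0013, -0.0015] turn [-0.0007, 0.0008, -0.0003]
yellow top [464.  -67.1] [ 7.  23.8] long deg 162.77 box px (322, 199, 4, 9)
```

>>> carry_out:
  commands:
    - [[0, -0.0005, -0.0003], [-0.001, 0, 0], 0.01]
    - [[0, 0, 0], [0, 0, 0], 0.01]
    - [[0, 0, 0], [0, 0, 0], 0.01]
    - [[0, 0, 0], [0, 0, 0], 0.01]
    - [[0, 0, 0], [0, 0, 0], 0.01]
    - [[0, 0, 0], [0, 0, 0], 0.01]
    - [[0, 0, 0], [0, 0, 0], 0.01]
    - [[0, 0, 0], [0, 0, 0], 0.01]
    - [[0, 0, 0], [0, 0, 0], 0.01]
    - [[0, 0, 0], [0, 0, 0], 0.01]
    - [[0, 0, 0], [0, 0, 0], 0.01]
    - [[0, 0, 0], [0, 0, 0], 0.01]

```text
time_s: 21.97
ee_pos: [541.5, -3.6, 282.0]
ee_rot: [0.084, 0.731, 0.673, 0.077]
contact_force: [0.9, -1.6, 4.6]
gripper_width: 21.3
finger_force: 45.0
```

Run:
```python
from h import *
rep()
# independent lid-angle check: stud/stay & lid side edge in the scene view; blue outside panel top corners
im,p=cam('scene'); hsv=cv2.cvtColor(im,cv2.COLOR_RGB2HSV)
b=((hsv[...,0]>100)&(hsv[...,0]<128)&(hsv[...,1]>110)).astype(np.uint8)
w=np.zeros_like(b); w[140:280,170:330]=b[140:280,170:330]
cs,_=cv2.findContours(w,cv2.RETR_EXTERNAL,cv2.CHAIN_APPROX_NONE); k=max(cs,key=cv2.contourArea)
print('blue box',cv2.boundingRect(k),'top-left',k[np.argmin(k[:,0]@[1,1]),0],'right-top',k[np.argmax(k[:,0]@[1,-1]),0], 'leftmost',k[np.argmin(k[:,0,0]),0])
for th in (1.30,1.343,1.39): print(th,[proj(p,lidpose(th,-192,39,ly)[0]).round(1) for ly in (-95,95)],[proj(p,lidpose(th,0,39,ly)[0]).round(1) for ly in (-95,95)])
```

```text
r [-25.8  -0.4 202. ] rad 203.7 (205.0) th pos 1.3461 th ori 1.3424 F [ 0.9 -1.6  4.6] M [-0.33 -0.4  -0.01] grip 45.01778841018677 21.319021760056735 qd 0.0009943999963421975
blue box (203, 178, 78, 83) top-left [204 178] right-top [280 209] leftmost [203 179]
1.3 [array([204. , 174.3]), array([281.9, 206.2])] [array([204.8, 231.1]), array([273.2, 261.4])]
1.343 [array([202.1, 177.1]), array([280.1, 209.3])] [array([204.8, 231.6]), array([273.1, 261.8])]
1.39 [array([199.9, 180.3]), array([278.2, 212.7])] [array([204.9, 232. ]), array([273.1, 262.3])]
```

The lid's panel corner at (280,209) matches the 1.343 prediction of (280.1,209.3), and the arm is still. Handing in.

```bash
python3 -c "
from station import ctrl
print(ctrl.hand_in())"
```

```text
the job is handed in; nothing more can be done
None
```

The job is handed in at about 22 s: board flat on the green carton, yellow carton set down lengthwise on it, and the lid gripped and still at about 1.343 rad (by pose readings and one camera check); I did not re-photograph the bystanders at the end.

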